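Fit the spacer and tube block on the bench mixer and hold it down

TASK

Slip the tall magenta spacer over the mixer's upright spindle so that it sits on the round deck and let go of it, then take the aluminium tube block by its black handle, slide it over the spindle, which it hides from view, until it drops on and rests on the spacer, and press it down until the sprung deck is flush with the mixer's top. Finish while still holding the block's handle and keeping it pressed down: do not let go. Leave everything else on the bench where it is.

Things in the scene. Friction and masses are not known exactly. Their poses are not given: they have to be found in the camera images.
- mixer: White bench mixer fixed to the bench, 160 (its x) x 180 (its y) mm, top face 78 mm above the bench; origin under its centre at bench level, z up. Its yaw varies. The deck and spindle are on its vertical centre line.
- deck_top (a point): Centre of the upper face of the dark round deck (110 mm diameter), 86 mm above the bench when free, 8 mm proud of the mixer's top; z up. It sinks with the deck.
- spindle_tip (a point): Top centre of the steel spindle that stands on the deck's centre and sinks with it: 14 mm diameter, 50 mm tall above the deck, the last 3 mm tapered to 8 mm diameter.
- deck (a joint): How far the sprung deck has been pushed down, m: 0 free, 0.008 at its stop, flush with the mixer's top. It starts to move at about 7 N of downward force (total, the carried weights of 3 to 5 N included) and needs about 15 N to reach the stop, 1 N per mm: some 11 N of push from the arm.
- spacer: The tall magenta plastic spacer ring: 42 mm outer diameter, 17 mm bore right through, 28 mm high, about 45 g. Origin at the centre of its underside, z up. Lies flat on the bench, loose.
- block: Loose aluminium tube block, 84 (x) x 64 (y) x 40 (z) mm, 0.3 to 0.45 kg, with rows of dark tube wells on top and a black handle fin on its top centre: 14 mm thick (x), 44 mm long (y), 36 mm high, so the handle's top is 76 mm above the block's underside. Origin at the centre of its underside, z up. Gripped across the 14 mm thickness.
- block_grip (a point): Point on the handle's centre line to grip, 64 mm above the block's underside and 24 mm above its top face; same axes as the block.
- block_bore (a point): Mouth of the blind bore in the centre of the block's underside (unseen from above): 17 mm diameter with a 2 mm chamfer, 27 mm deep. Same point as the block's origin. When the block is on, it rests on the spacer, this point 28 mm above the deck, and the top 22 mm of the spindle is inside it.
- short_spacer: Short white spacer ring, 42 mm outer diameter, 17 mm bore, 14 mm high: not the one to fit, leave it. It and the tall one may have changed places. Origin at the centre of its underside.
- marker: Marker pen, 13 mm thick, 135 mm long along its x, lying on the bench; leave alone.
- pipette: Black and white pipette lying along its x, 258 mm long, 26 mm high; leave alone.
- timer: White timer, 70 x 65 x 18 mm, flat on the bench; leave alone.
- amber_bottle: Amber bottle with black cap, 60 mm diameter, 130 mm high; leave alone.
- tip_box: Magenta and yellow box of tips, 85 x 125 x 66 mm; leave alone.
- tub: Clear grey tub with white lid, 108 x 138 x 60 mm; leave alone.
There are look-alikes about, which are no part of the job. Leave any green or red look-alike of the block alone.

How it is judged:
On the way, in this order (a step that is already met when the one before it is completed fails the run):
1. the tall magenta spacer sits on the deck around the spindle, let go (horizontal distance between spacer and deck_top below 0.004 m and z of spacer in the frame of deck_top between -0.0025 and 0.0025 m and angle between spacer's own z axis and vertical below 0.08 rad and contact force between the fingers and spacer below 0.2 N), for 0.3 s.
2. the tube block has dropped on over the spindle and rests on the spacer (horizontal distance between each of spacer, block_bore and deck_top below 0.004 m and z of spacer in the frame of deck_top between -0.0025 and 0.0025 m and angle between each of spacer, block's own z axis and vertical below 0.08 rad and z of block_bore in the frame of deck_top between 0.025 and 0.0305 m), for 0.2 s.
At the end, for the whole second after the job is handed in: Spacer on the deck (within 2.5 mm in height, 4 mm of centre); block upright on it over the spindle, underside 25-30.5 mm above the deck, within 4 mm of centre; deck pressed down over 6 of its 8 mm, at least 8 N on the spacer; fingers still on the block (4 N or more), all still (all of step 2 and value of joint deck above 0.006 m and contact force between the fingers and block above 4 N and contact force between block and spacer above 8 N and linear speed of block below 0.02 m/s and height (world z) of block_grip above 0.16 m); the arm keeps its last pose, push and grip.
It fails at once if the short white spacer is moved by more than 30 mm (distance of short_spacer from where it was at the start of the episode above 0.03 m).
It fails at once if the marker, pipette, timer, amber bottle, tip box or tub is moved by more than 30 mm (distance of any of marker, pipette, timer, amber_bottle, tip_box, tub from where it was at the start of the episode above 0.03 m).
It also fails if it takes over 69 s, if anything falls off the work surface, if the arm or the gripper's body presses on something with over 40 N, if the wrist force passes 120 N, or if a joint passes its speed limit or range.

ROBOT

A 6-joint arm with a two-finger parallel gripper is mounted at the origin on the work surface. World frame = base frame: x ahead of the robot, y to its left, z up, the work surface at z = 0. Lengths are in m, angles in rad, forces in N, time in s.
With the tool pointing down it reaches from about 0.375 to 0.9 m from the base axis. Payload 3.1 kg.
Tool frame: the origin (TCP) lies where the fingers leave the gripper's body, on its centre line; the fingertips stand 73 mm ahead of it and the grasp point (between the pads) lies 54 mm ahead of it; z points along the fingers, y is the line along which they close (so a half turn about z gives the same grasp; the last joint's range is limited). The gripper opens to 85 mm and grips with 20 to 120 N. Pads are 22 mm wide; open, the fingers measure 114 mm over their backs; the gripper's body (76 mm by 85 mm) begins 54 mm behind the grasp point. The pads swing forward as they close: fully open they stand 13 mm farther back than shut.
Start: joints at [1.117, 0.527, 1.433, -0, 1.181, -0.178], TCP at [0.17, 0.601, 0.304] pointing down, gripper open.
Joint ranges: [-3.08, 3.08], [-0.75, 2.2], [0.22, 2.44], [-1.43, 4.57], [0, 2.65], [-2.85, 2.85]. Speed limits (rad/s): [2.79, 2.79, 3.14, 3.14, 3.14, 3.14].

INTERFACE

Orientations are given as a unit quaternion [x, y, z, w].
In Python, from station import manip gives the robot as it stands.
- The arm moves only by the tool step_arm, never from a script. Its argument "moves" is one flat list of numbers, 5 for each row, row after row: the opening, from 0 (shut) to 1 (fully open), then the shift along the world's x, y, z scaled (see below), then the turn about the world's z scaled (see below). In form: [fingers, x, y, z, yaw, fingers, x, y, z, yaw, ...]. A call has 1 to 12 rows; each row is the pose to reach, as a shift and turn from the pose commanded when the call began, turning the shorter way round; what a row does not reach only later rows make up. The controller multiplies each number of a shift by 200 mm and each number of a turn by pi rad. A row lasts 1/8 s, in which the tool goes at most 62.5 mm and 10.7 degrees, less where a joint would pass 70% of its speed; a pose out of reach is approached as far as the arm can. A call with a number of a shift or a turn outside -1 to 1 is refused whole. A call with a gripper value outside its range is refused whole. The fingers move at their own pace and stop on an object; "grip_force" is the grip in N (left out, the last holds). Time passes only in rows, so rows that repeat a pose let the fingers close. It gives the time, the measured TCP pose, the force, the opening and the grip force at its end, in the units of the state.
- manip.sense(): the state, without advancing time (a new reading comes with each control period).
- manip.snapshot(name): name is "side" or "top" or "wrist"; returns a dict with "color" (420x560x3 uint8, blue, green, red), "z_map" (420x560 float32, m along the optical axis (not along the pixel's ray), 0 where there is no reading), "fovy" (degrees; the focal length in pixels is half the picture's height over the tangent of half this angle, whatever the lens; pixels are square), "cx", "cy" (the principal point, pixels), "k1" (the pictures are not rectified: a ray, as slopes to the right and down, at radius r is drawn at 1 + k1 r^2 times it, then the intrinsics apply), "R" (3x3) and "t" (3): a world point X has camera coordinates R X + t; the wrist camera has in their place "mount" (4x4, takes a point from camera to tool coordinates, whose origin is the TCP and whose axes are the flange's). Camera axes: x right, y down, z forward; pixel columns grow to the right and rows downward; lengths in m; the calibration is good to about 2 mm. A picture is of the moment at which its call begins: read the wrist's pose just before it.
- manip.sign_off(): hands the job in; it is judged then, once.
The state is a dict: "t": time; "q": joint angles; "qd": joint speeds; "tau": joint torques, N m; "tcp_pos": TCP position; "tool_rot": TCP orientation; "force": force on the tool from outside, world axes, zero at the start; "ft_torque": the same for the moment, N m; "finger_gap": opening from 0.0 (shut) to 1.0 (fully open); "gripper_force": force on a finger pad.
Only numpy, scipy, OpenCV 4.12 (cv2) and the standard library are available. Lean on these libraries where they do the work, as an engineer would, in place of code of your own. Each camera call takes 0.05 s, during which the arm holds its last target. There are 200 camera calls.

## Working session

There is one attempt and no reset: what is moved stays moved. The work goes in short steps, Python scripts to look and compute and a tool call to move; the robot and the scene stay as the last step left them, time stands still between calls to the robot, and variables do not carry over. Pictures are saved under pics/ and viewed, at most 10 in all, crops included, and the job is handed in when it is done.

Besides the shell and the picture viewer there is one more tool, called after "Call:" as a command line: name --argument value ..., lists and objects as JSON in quotes. step_arm: Moves the arm, as the interface text tells. Its arguments: {"type":"object","properties":{"moves":{"type":"array","items":{"type":"number"}},"grip_force":{"type":"number"}},"required":["moves"]}

```bash
mkdir -p pics
cat > h.py <<'E'
import numpy as np, cv2
from station import manip
from scipy.spatial.transform import Rotation as Ro
def cam(name):
    s=manip.sense(); d=manip.snapshot(name)
    if name=="wrist":
        T=np.eye(4);T[:3,:3]=Ro.from_quat(s["tool_rot"]).as_matrix();T[:3,3]=s["tcp_pos"]
        M=T@np.array(d["mount"]); d["Rc"],d["o"]=M[:3,:3],M[:3,3]
    else:
        R=np.array(d["R"]); d["Rc"]=R.T; d["o"]=-R.T@np.array(d["t"])
    return d
def rays(d,u,v):
    f=210/np.tan(np.radians(d["fovy"])/2)
    x=(np.asarray(u,float)-d["cx"])/f; y=(np.asarray(v,float)-d["cy"])/f
    a,b=x.copy(),y.copy()
    for _ in range(20):
        s=1+d["k1"]*(a*a+b*b); a,b=x/s,y/s
    return np.stack([a,b,np.ones_like(a)],-1)
def cloud(d):
    v,u=np.mgrid[0:420,0:560]
    return (rays(d,u,v)*d["z_map"][...,None])@d["Rc"].T+d["o"]
def onz(d,u,v,z):
    r=rays(d,u,v)@d["Rc"].T
    return d["o"]+r*((z-d["o"][2])/r[...,2])[...,None]
E
python3 - <<'E'
from h import *
import pickle
for n in ("top","side","wrist"):
    d=cam(n); pickle.dump(d,open(n+"0.pkl","wb")); cv2.imwrite(f"pics/{n}0.png",d["color"]); print(n,d["o"],d["Rc"][:,2],d["fovy"],d["k1"])
s=manip.sense();print(s["tool_rot"],s["t"],s["force"])
E
```

```text
top [0.38359809 0.03253356 1.78086909] [ 0.10524062 -0.00434604 -0.99443729] 46.19627514612216 -0.0002113547468152466
side [-0.11522663 -0.61177935  0.99072377] [ 0.52052423  0.50594229 -0.68780588] 54.49428034249822 -0.11743258658300271
wrist [0.10710755 0.61981027 0.37312964] [ 0.24747468 -0.07198638 -0.96621646] 70.43063620377441 -0.05318170510979365
[ 1.37431881e-01  9.90510858e-01 -8.04097470e-04 -2.66802433e-04] 0.15 [ 0.16929287 -0.35668842  0.23097991]
```

View pics/top0.png

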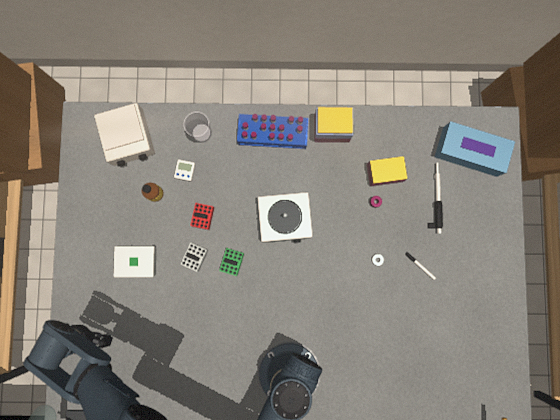

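View pics/side0.png

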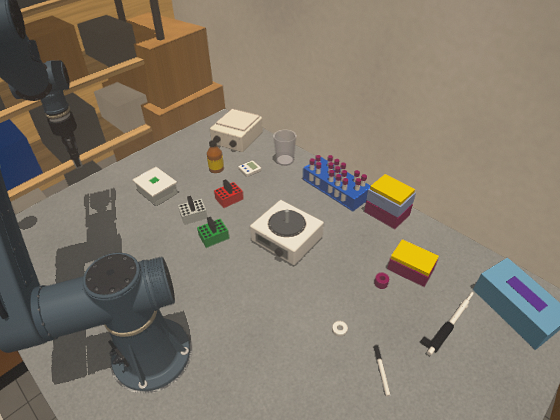

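The top view shows these candidates. Spacer: magenta ring (376,202), white short ring (378,260). Block: grey (194,257), red (203,216), green (232,261). The mixer is at (285,216). I choose the magenta ring and the grey block, then check them in a close crop and measure.

Run:
```python
from h import *
import pickle
t=pickle.load(open("top0.pkl","rb")); s=pickle.load(open("side0.pkl","rb"))
c=t["color"]
a=cv2.resize(c[190:290,165:265],(400,400),interpolation=cv2.INTER_CUBIC); b=cv2.resize(c[180:280,330:430],(400,400),interpolation=cv2.INTER_CUBIC)
cv2.imwrite("pics/crop0.png",np.hstack([a,b]))
P=cloud(t);Q=cloud(s)
def st(n,m): p=m; print(n,len(p),p.mean(0).round(4),p.min(0).round(4),p.max(0).round(4))
hsv=cv2.cvtColor(c,cv2.COLOR_BGR2HSV)
mag=(hsv[...,0]>150)&(hsv[...,0]<178)&(hsv[...,1]>120)
w=np.zeros(c.shape[:2],bool);w[190:215,362:390]=1
st("spacer top",P[mag&w])
h2=cv2.cvtColor(s["color"],cv2.COLOR_BGR2HSV); m2=(h2[...,0]>150)&(h2[...,0]<178)&(h2[...,1]>100);w2=np.zeros_like(w);w2[268:292,370:394]=1
q=Q[m2&w2]; st("spacer side",q)
for n,u,v,r in (("block",194,257,16),("mixer",285,216,34),("short",378,260,9),("spindle",285,215,3)):
    p=P[v-r:v+r+1,u-r:u+r+1].reshape(-1,3); 
    for z0,z1 in ((.008,.02),(.02,.033),(.033,.05),(.05,.072),(.072,.082),(.082,.1),(.1,.16)):
        k=p[(p[:,2]>z0)&(p[:,2]<z1)]
        if len(k)>3: st(f"{n} {z0}",k)
k=P[200:235,260:310].reshape(-1,3);k=k[(k[:,2]>.07)]
for n,p,z0,z1 in (("block",P[240:275,178:212],.03,.05),("mixer",P[185:250,250:320],.068,.095)):
    p=p.reshape(-1,3);k=p[(p[:,2]>z0)&(p[:,2]<z1)]
    print(n,cv2.minAreaRect((k[:,:2]*1000).astype(np.float32)))
for n,p in (("blk",Q[195:225,175:212]),("mix",Q[195:265,245:330])):
    p=p.reshape(-1,3)
    for z0,z1 in ((.033,.05),(.05,.082),(.082,.1),(.1,.16)):
        k=p[(p[:,2]>z0)&(p[:,2]<z1)]
        if len(k)>3: st(f"side {n} {z0}",k); print(cv2.minAreaRect((k[:,:2]*1000).astype(np.float32)))
```

```text
spacer top 81 [ 0.6057 -0.3002  0.0495] [ 0.3836 -0.3244  0.0159] [0.628  0.0325 1.7809]
spacer side 195 [ 0.6098 -0.3102  0.0207] [ 0.5877 -0.3282  0.0014] [ 0.6733 -0.2888  0.0319]
block 0.008 40 [0.4015 0.3286 0.0114] [0.3461 0.2921 0.0081] [0.4603 0.4024 0.0192]
block 0.02 28 [0.3981 0.3236 0.0279] [0.3532 0.2964 0.0203] [0.445  0.3628 0.0326]
block 0.033 364 [0.4021 0.3423 0.0404] [0.3534 0.2968 0.0332] [0.4513 0.3879 0.0499]
block 0.05 23 [0.401  0.3343 0.0605] [0.3536 0.3025 0.0501] [0.4267 0.3582 0.0717]
block 0.072 43 [0.4025 0.3427 0.077 ] [0.3882 0.3222 0.0721] [0.4154 0.3639 0.0817]
mixer 0.008 74 [0.5638 0.0203 0.0098] [ 0.43   -0.0989  0.0081] [0.6786 0.1447 0.019 ]
mixer 0.02 10 [0.4631 0.0286 0.0294] [ 0.4578 -0.0692  0.0225] [0.4737 0.0872 0.0324]
mixer 0.033 11 [ 0.4635 -0.0055  0.045 ] [ 0.4574 -0.0646  0.036 ] [0.4726 0.0904 0.0489]
mixer 0.05 209 [0.5241 0.0128 0.0674] [ 0.4567 -0.0702  0.0504] [0.6293 0.1194 0.072 ]
mixer 0.072 1299 [0.5433 0.0237 0.0774] [ 0.4591 -0.07    0.072 ] [0.6284 0.1191 0.082 ]
mixer 0.082 858 [0.5436 0.0251 0.0862] [ 0.459  -0.0695  0.
[... 1210 characters left out ...]
.6299 0.0966 0.0499]
((505.260986328125, -24.072097778320312), (117.51924133300781, 230.59796142578125), 47.45472717285156)
side mix 0.05 1720 [0.5271 0.003  0.0735] [ 0.4547 -0.0773  0.05  ] [0.6312 0.1148 0.082 ]
((537.6190185546875, 19.238792419433594), (173.72052001953125, 181.25485229492188), 5.507480144500732)
side mix 0.082 632 [0.5406 0.0174 0.0857] [ 0.4691 -0.0654  0.082 ] [0.6007 0.0887 0.0985]
((536.3787231445312, 20.33806610107422), (117.63689422607422, 148.86712646484375), 44.045772552490234)
side mix 0.1 49 [0.5423 0.0184 0.1215] [0.5374 0.0124 0.1009] [0.5499 0.0262 0.1376]
((542.6364135742188, 19.216732025146484), (11.434882164001465, 13.715784072875977), 25.899890899658203)
```

View pics/crop0.png

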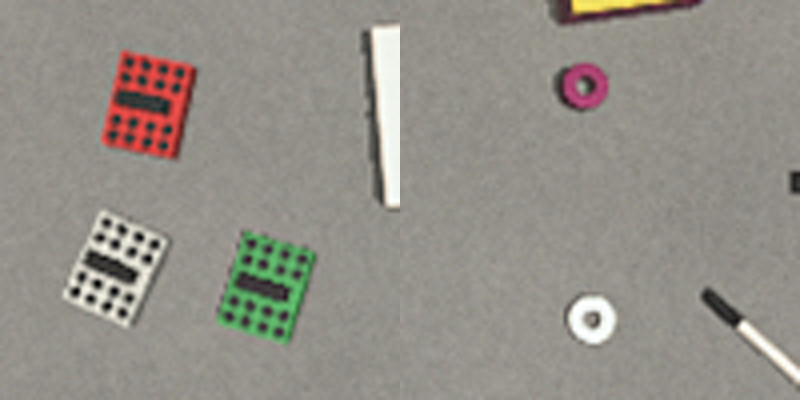

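Confirmed: the magenta ring is at (376,202) and the grey block with the black handle is at (194,257). Next I hover over the spindle for a wrist measurement.

Call:
step_arm --moves '[1, 0.62, -0.97, 0, 0, 1, 0.62, -0.97, 0, 0, 1, 0.62, -0.97, 0, 0, 1, 0.62, -0.97, 0, 0]' --grip_force 40

```text
t: 0.65
tcp_pos: [0.2949, 0.4052, 0.3038]
tool_rot: [0.138, 0.99, -0.0, -0.0]
force: [0.1, 1.1, -0.4]
finger_gap: 1.004
gripper_force: 0.0
```

Call:
step_arm --moves '[1, 0.62, -0.97, 0, 0, 1, 0.62, -0.97, 0, 0, 1, 0.62, -0.97, 0, 0, 1, 0.62, -0.97, 0, 0]'

```text
t: 1.15
tcp_pos: [0.4193, 0.2111, 0.3039]
tool_rot: [0.138, 0.99, -0.0, 0.0]
force: [0.3, -0.2, -0.1]
finger_gap: 0.996
gripper_force: 0.0
```

Call:
step_arm --moves '[1, 0.62, -0.97, 0, 0, 1, 0.62, -0.97, 0, 0, 1, 0.62, -0.97, 0, 0, 1, 0.62, -0.97, 0, 0, 1, 0.62, -0.97, 0, 0, 1, 0.62, -0.97, 0, 0]'

```text
t: 1.9
tcp_pos: [0.5414, 0.0197, 0.3034]
tool_rot: [0.138, 0.99, 0.0, -0.001]
force: [-0.0, 0.2, -0.6]
finger_gap: 0.999
gripper_force: 0.0
```

Run:
```python
from h import *
import pickle
d=cam("wrist"); pickle.dump(d,open("w1.pkl","wb")); cv2.imwrite("pics/w1.png",d["color"])
s=manip.sense(); print(s["t"],s["tcp_pos"],s["tool_rot"],d["o"])
P=cloud(d);z=P[...,2]
for a,b in ((.074,.081),(.083,.09),(.11,.14),(.1335,.14)):
    m=(z>a)&(z<b); v,u=np.nonzero(m); print(a,m.sum(),P[m].mean(0),u.mean(),v.mean(), cv2.minAreaRect((P[m][:,:2]*1000).astype(np.float32)))
t=pickle.load(open("top0.pkl","rb"));T=cloud(t)[150:190,365:415].reshape(-1,3);T=T[(T[:,2]>.055)&(T[:,2]<.08)];print("tipbox",cv2.boxPoints(cv2.minAreaRect((T[:,:2]*1000).astype(np.float32))))
```

```text
1.95 [0.54112514 0.0202416  0.30353276] [ 1.37142116e-01  9.90550893e-01  2.09613459e-04 -9.61695314e-04] [0.47860283 0.03843056 0.37365024]
0.074 16851 [0.53952304 0.03227248 0.07790345] 286.0576820366744 188.10491958934188 ((660.8870849609375, 138.58006286621094), (413.4000549316406, 385.4209289550781), 5.979443073272705)
0.083 8952 [0.54688897 0.02418932 0.08599935] 280.0845621090259 200.11997319034853 ((692.227294921875, 111.64131164550781), (452.44110107421875, 149.4951171875), 38.14600372314453)
0.11 294 [0.54293468 0.02197427 0.13081726] 277.81972789115645 210.31292517006804 ((544.5642700195312, 21.666763305664062), (13.44644832611084, 13.645651817321777), 34.45022964477539)
0.1335 173 [0.54466625 0.02167096 0.13519619] 278.0635838150289 213.61271676300578 ((544.8645629882812, 21.487958908081055), (12.836372375488281, 12.471294403076172), 89.22238159179688)
tipbox [[ 665.7081  -286.4273 ]
 [ 683.8821  -410.4427 ]
 [ 766.0222  -398.4054 ]
 [ 747.84827 -274.39   ]]
```

View pics/w1.png

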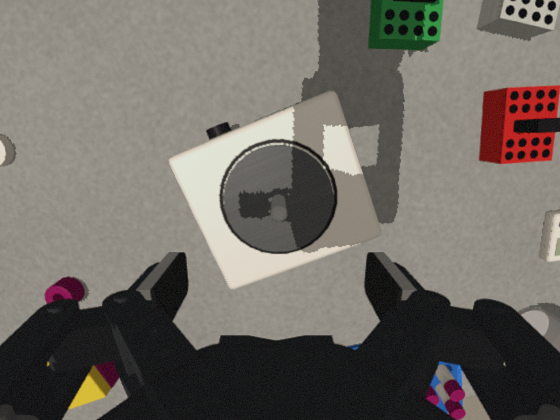

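The wrist view shows the spindle tip at (278,213), measured at (0.5447, 0.0216). The deck is clear. Next I go above the spacer.

Call:
step_arm --moves '[1, 0.16, -0.82, 0, 0, 1, 0.16, -0.82, 0, 0, 1, 0.16, -0.82, 0, 0]'

```text
t: 2.33
tcp_pos: [0.5742, -0.1452, 0.3041]
tool_rot: [0.137, 0.991, -0.0, 0.0]
force: [0.9, 0.4, -0.1]
finger_gap: 0.996
gripper_force: 0.0
```

Call:
step_arm --moves '[1, 0.16, -0.82, -0.4, 0, 1, 0.16, -0.82, -0.4, 0, 1, 0.16, -0.82, -0.4, 0, 1, 0.16, -0.82, -0.4, 0, 1, 0.16, -0.82, -0.4, 0]'

```text
t: 2.95
tcp_pos: [0.606, -0.3067, 0.2237]
tool_rot: [0.137, 0.991, 0.001, -0.001]
force: [-0.1, 0.0, 0.0]
finger_gap: 1.004
gripper_force: 0.0
```

```bash
cat > ring.py <<'E'
from h import *
def ring(z0,z1):
    d=cam("wrist"); s=manip.sense(); print(s["t"],s["tcp_pos"])
    h=cv2.cvtColor(d["color"],cv2.COLOR_BGR2HSV); P=cloud(d); z=P[...,2]
    m=((h[...,0]>150)&(h[...,0]<178)&(h[...,1]>100)&(z>z0)&(z<z1)).astype(np.uint8)
    n,l,st,c=cv2.connectedComponentsWithStats(m)
    for i in range(1,n):
        if st[i,4]>100:
            k=l==i; (x,y),r=cv2.minEnclosingCircle((P[k][:,:2]*1000).astype(np.float32)); print(st[i],c[i],x,y,r,P[k].mean(0))
    return d
E
python3 - <<'E'
from ring import *
d=ring(.022,.034); cv2.imwrite("pics/w2.png",d["color"])
E
```

```text
3.0 [ 0.60622501 -0.3064033   0.22442126]
[ 254  182   44   45 1282] [275.46333853 204.19656786] 608.5416259765625 -306.8533935546875 20.67510223388672 [ 0.60786083 -0.30639469  0.02769388]
[198 255 116  49 617] [255.58995138 278.26904376] 680.75244140625 -348.382080078125 61.35478973388672 [ 0.6751397  -0.34636809  0.02810008]
```

Call:
step_arm --moves '[1, 0.011, 0, -0.5, 0, 1, 0.011, 0, -0.5, 0, 1, 0.011, 0, -0.65, 0, 1, 0.011, 0, -0.74, 0, 1, 0.011, 0, -0.74, 0, 1, 0.011, 0, -0.74, 0]'

```text
t: 3.75
tcp_pos: [0.6093, -0.3087, 0.0776]
tool_rot: [0.137, 0.991, -0.001, 0.001]
force: [0.7, 1.0, 0.3]
finger_gap: 1.004
gripper_force: 0.0
```

Call:
step_arm --moves '[0.2, 0, 0, 0, 0, 0.2, 0, 0, 0, 0, 0.2, 0, 0, 0, 0, 0.2, 0, 0, 0, 0, 0.2, 0, 0, 0, 0, 0.2, 0, 0, 0, 0, 0.2, 0, 0, 0, 0, 0.2, 0, 0, 0, 0]' --grip_force 30

```text
t: 4.75
tcp_pos: [0.6088, -0.309, 0.0768]
tool_rot: [0.138, 0.99, -0.0, 0.001]
force: [-0.2, -0.3, 6.0]
finger_gap: 0.471
gripper_force: 31.9
```

Gripped at 42 mm. I lift and check the spacer in the hand.

Call:
step_arm --moves '[0.2, 0, 0, 0.3, 0, 0.2, 0, 0, 0.6, 0, 0.2, 0, 0, 0.9, 0, 0.2, 0, 0, 0.9, 0, 0.2, 0, 0, 0.9, 0]'

```text
t: 5.38
tcp_pos: [0.6077, -0.3082, 0.2551]
tool_rot: [0.137, 0.991, 0.0, -0.001]
force: [-0.2, 0.8, -1.0]
finger_gap: 0.472
gripper_force: 31.2
```

Run:
```python
from ring import *
d=ring(.15,.24); cv2.imwrite("pics/w3.png",d["color"])
s=manip.sense();print(s["tcp_pos"],s["tool_rot"],s["finger_gap"],s["gripper_force"])
```

```text
5.425 [ 0.60728243 -0.30790434  0.25389364]
[ 230  221   92   99 6872] [275.82435972 270.70037835] 607.8916625976562 -307.261474609375 21.582563400268555 [ 0.60453596 -0.30632531  0.20286855]
[ 0.60728243 -0.30790434  0.25389364] [ 1.37499444e-01  9.90499630e-01  9.87128216e-04 -1.84711880e-03] 0.4733638607573978 31.229793587699533
```

View pics/w3.png

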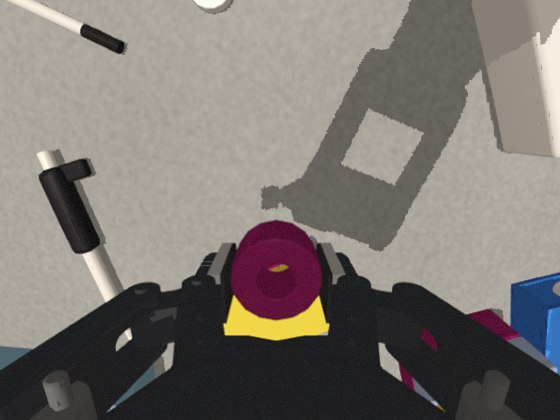

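The spacer is square between the pads at (276,270). I carry it over the spindle, stopping with its underside about 15 mm above the tip.

Call:
step_arm --moves '[0.2, -0.159, 0.824, 0, 0, 0.2, -0.159, 0.824, 0, 0, 0.2, -0.159, 0.824, 0, 0, 0.2, -0.159, 0.824, 0, 0]'

```text
t: 5.92
tcp_pos: [0.5743, -0.1399, 0.2533]
tool_rot: [0.135, 0.991, 0.001, -0.004]
force: [0.4, -0.1, -0.6]
finger_gap: 0.475
gripper_force: 31.2
```

Call:
step_arm --moves '[0.2, -0.159, 0.824, -0.1, 0, 0.2, -0.159, 0.824, -0.1, 0, 0.2, -0.159, 0.824, -0.1, 0, 0.2, -0.159, 0.824, -0.1, 0, 0.2, -0.159, 0.824, -0.1, 0, 0.2, -0.159, 0.824, -0.1, 0, 0.2, -0.159, 0.824, -0.1, 0]'

```text
t: 6.8
tcp_pos: [0.5452, 0.0196, 0.2359]
tool_rot: [0.138, 0.99, -0.0, 0.0]
force: [0.3, -0.3, -0.3]
finger_gap: 0.47
gripper_force: 31.2
```

Run:
```python
from h import *
for i in range(3):
    s=manip.sense(); print(s["t"],s["tcp_pos"],s["force"]); d=cam("wrist")
cv2.imwrite("pics/w4.png",d["color"][180:400,160:420].repeat(2,0).repeat(2,1))
```

```text
6.8 [0.54521573 0.01963747 0.23585242] [ 0.25410061 -0.27660202 -0.28822868]
6.85 [0.54511679 0.01984623 0.23591487] [-0.23139366 -0.11683843 -0.38469836]
6.9 [0.54502336 0.02005448 0.23593674] [ 0.16609608 -0.06120516 -0.24943169]
```

View pics/w4.png

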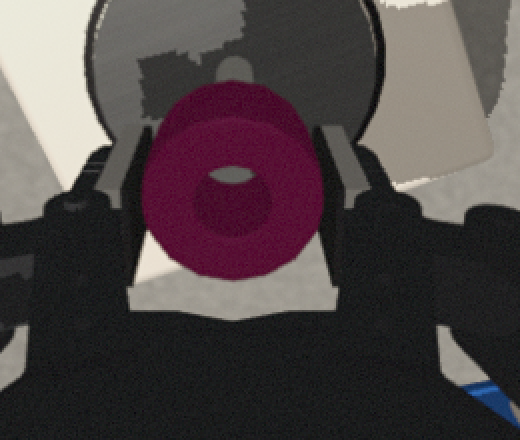

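The spindle is laterally centred behind the spacer (crop x 235 vs 233). I lower it gently.

Call:
step_arm --moves '[0.2, 0, 0.004, -0.08, 0, 0.2, 0, 0.004, -0.11, 0, 0.2, 0, 0.004, -0.13, 0, 0.2, 0, 0.004, -0.15, 0, 0.2, 0, 0.004, -0.17, 0, 0.2, 0, 0.004, -0.17, 0]'

```text
t: 7.7
tcp_pos: [0.5446, 0.0218, 0.2017]
tool_rot: [0.137, 0.991, 0.0, -0.0]
force: [0.2, -0.5, 0.1]
finger_gap: 0.471
gripper_force: 31.2
```

On the spindle with no force. Down to the deck.

Call:
step_arm --moves '[0.2, 0, 0, -0.06, 0, 0.2, 0, 0, -0.12, 0, 0.2, 0, 0, -0.16, 0, 0.2, 0, 0, -0.18, 0, 0.2, 0, 0, -0.186, 0, 0.2, 0, 0, -0.186, 0]'

```text
t: 8.45
tcp_pos: [0.5449, 0.0217, 0.1648]
tool_rot: [0.137, 0.991, -0.0, 0.0]
force: [0.6, 0.3, -0.6]
finger_gap: 0.471
gripper_force: 31.2
```

Call:
step_arm --moves '[0.75, 0, 0, 0, 0, 0.75, 0, 0, 0, 0, 0.75, 0, 0, 0, 0, 0.75, 0, 0, 0, 0, 0.75, 0, 0, 0, 0, 0.75, 0, 0, 0, 0]'

```text
t: 9.2
tcp_pos: [0.5447, 0.0218, 0.1647]
tool_rot: [0.137, 0.991, -0.0, -0.0]
force: [-0.2, 0.6, -0.4]
finger_gap: 0.748
gripper_force: 0.0
```

Call:
step_arm --moves '[0.75, 0, 0, 0.2, 0, 0.75, 0, 0, 0.45, 0, 0.75, 0, 0, 0.7, 0, 0.75, 0, 0, 0.7, 0, 0.75, 0, 0, 0.7, 0, 0.75, 0, 0, 0.7, 0]'

```text
t: 9.95
tcp_pos: [0.5438, 0.0219, 0.3031]
tool_rot: [0.137, 0.991, 0.0, -0.002]
force: [0.1, 0.5, -0.6]
finger_gap: 0.755
gripper_force: 0.0
```

Run:
```python
from ring import *
import pickle
d=ring(.105,.12); cv2.imwrite("pics/w5.png",d["color"]); pickle.dump(d,open("w5.pkl","wb"))
P=cloud(d);z=P[...,2]; v,u=np.mgrid[0:420,0:560]
m=(z>.129)&(z<.142)&(abs(u-280)<60)&(abs(v-220)<60); print(m.sum(),P[m].mean(0),cv2.minEnclosingCircle((P[m][:,:2]*1000).astype(np.float32)))
```

```text
10.0 [0.54395189 0.02186811 0.30303289]
[ 253  181   46   46 1269] [275.89361702 202.89046493] 544.3759765625 22.396472930908203 20.857362747192383 [0.54255957 0.02317883 0.11362935]
221 [0.5441182  0.02176517 0.13468465] ((544.8840942382812, 21.687105178833008), 7.142660140991211)
```

View pics/w5.png

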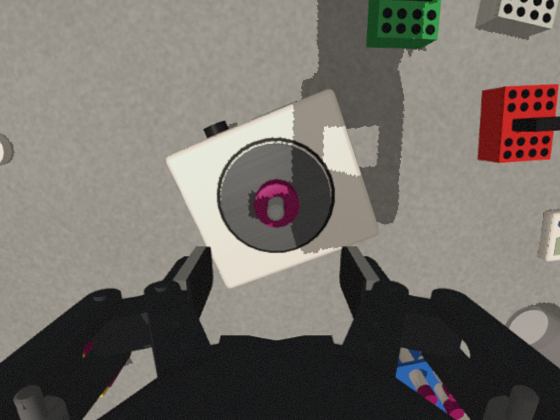

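The spacer is on the deck around the spindle (centre (276,203), top at z 0.1136). Now over the block, turning by -97.5°.

Call:
step_arm --moves '[0.6, -0.357, 0.803, 0, -0.271, 0.6, -0.357, 0.803, 0, -0.271, 0.6, -0.357, 0.803, 0, -0.271, 0.6, -0.357, 0.803, 0, -0.271, 0.6, -0.357, 0.803, 0, -0.271]'

```text
t: 10.62
tcp_pos: [0.4722, 0.1834, 0.3035]
tool_rot: [0.535, 0.845, -0.001, -0.001]
force: [-0.4, 0.7, 0.1]
finger_gap: 0.596
gripper_force: 0.0
```

Call:
step_arm --moves '[0.6, -0.357, 0.803, -0.1, -0.271, 0.6, -0.357, 0.803, -0.1, -0.271, 0.6, -0.357, 0.803, -0.1, -0.271, 0.6, -0.357, 0.803, -0.1, -0.271, 0.6, -0.357, 0.803, -0.1, -0.271, 0.6, -0.357, 0.803, -0.1, -0.271, 0.6, -0.357, 0.803, -0.1, -0.271]'

```text
t: 11.5
tcp_pos: [0.4019, 0.3427, 0.2841]
tool_rot: [0.835, 0.55, -0.001, -0.0]
force: [-0.8, 1.4, 0.0]
finger_gap: 0.597
gripper_force: 0.0
```

Run:
```python
from h import *
import pickle
d=cam("wrist"); cv2.imwrite("pics/w6.png",d["color"]); pickle.dump(d,open("w6.pkl","wb"))
s=manip.sense(); q=s["tool_rot"]; print(s["t"],s["tcp_pos"],q, np.degrees(2*np.arctan2(q[1],q[0]))-90)
P=cloud(d);z=P[...,2]; near=np.hypot(P[...,0]-.402,P[...,1]-.343)<.07
for a,b in ((.035,.044),(.071,.081)):
    k=P[near&(z>a)&(z<b)]; print(len(k),k.mean(0),cv2.minAreaRect((k[:,:2]*1000).astype(np.float32)))
```

```text
11.55 [0.40201545 0.34264243 0.28424412] [ 8.35278153e-01  5.49827392e-01 -4.94960673e-04 -3.84929553e-05] -23.289646474369917
3891 [0.40387169 0.34367528 0.04011711] ((403.2066345214844, 341.84814453125), (64.38506317138672, 84.34880828857422), 66.75032806396484)
633 [0.40372132 0.3430196  0.07574656] ((403.2511901855469, 342.5050048828125), (43.11117935180664, 13.538666725158691), 67.17684173583984)
```

View pics/w6.png

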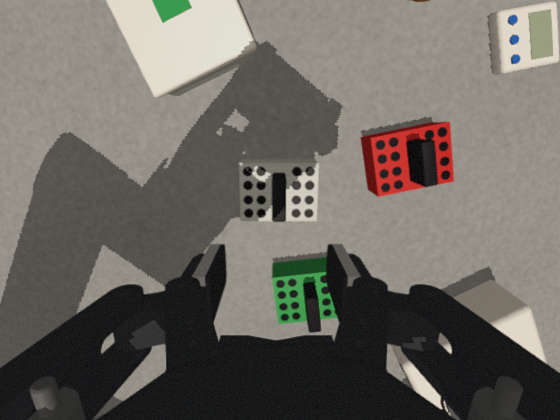

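The block is at (403.2, 342.3) mm with its handle at (279,197) px, aligned with the fingers. I descend and grip.

Call:
step_arm --moves '[0.6, 0.006, -0.001, -0.3, 0, 0.6, 0.006, -0.001, -0.6, 0, 0.6, 0.006, -0.001, -0.75, 0, 0.6, 0.006, -0.001, -0.82, 0, 0.6, 0.006, -0.001, -0.82, 0, 0.6, 0.006, -0.001, -0.82, 0]'

```text
t: 12.3
tcp_pos: [0.404, 0.3432, 0.122]
tool_rot: [0.836, 0.549, 0.001, 0.0]
force: [-0.1, 0.6, 0.7]
finger_gap: 0.601
gripper_force: 0.0
```

Call:
step_arm --moves '[0, 0, 0, 0, 0, 0, 0, 0, 0, 0, 0, 0, 0, 0, 0, 0, 0, 0, 0, 0, 0, 0, 0, 0, 0, 0, 0, 0, 0, 0, 0, 0, 0, 0, 0, 0, 0, 0, 0, 0]' --grip_force 90

```text
t: 13.3
tcp_pos: [0.404, 0.343, 0.1216]
tool_rot: [0.836, 0.549, 0.001, 0.0]
force: [1.4, -1.0, 6.3]
finger_gap: 0.143
gripper_force: 88.2
```

Call:
step_arm --moves '[0, 0, 0, 0.1, 0, 0, 0, 0, 0.3, 0, 0, 0, 0, 0.6, 0, 0, 0, 0, 0.8, 0, 0, 0, 0, 0.8, 0, 0, 0, 0, 0.8, 0, 0, 0, 0, 0.8, 0]'

```text
t: 14.18
tcp_pos: [0.402, 0.3421, 0.2785]
tool_rot: [0.836, 0.549, -0.003, -0.0]
force: [-0.9, -0.7, -2.8]
finger_gap: 0.145
gripper_force: 88.4
```

Run:
```python
from h import *
d=cam("wrist"); cv2.imwrite("pics/w7.png",d["color"])
s=manip.sense(); q=s["tool_rot"]; print(s["t"],s["tcp_pos"],q,s["force"],s["finger_gap"],s["gripper_force"])
P=cloud(d);z=P[...,2]; near=np.hypot(P[...,0]-.4033,P[...,1]-.3423)<.07
k=P[near&(z>.17)&(z<.225)]; k=k[abs(k[:,2]-np.median(k[:,2]))<.006]
A=np.c_[k[:,:2]-k[:,:2].mean(0),np.ones(len(k))]; print(len(k),k.mean(0),np.linalg.lstsq(A,k[:,2],rcond=None)[0],cv2.minAreaRect((k[:,:2]*1000).astype(np.float32)))
```

```text
14.225 [0.40220322 0.34221623 0.27862526] [ 8.35642543e-01  5.49268557e-01 -2.35435593e-03 -2.21522117e-04] [-0.36035466 -0.49801873 -4.30490358] 0.1446454405535879 88.41717839241028
9249 [0.40625439 0.35348563 0.19681588] [-0.00827022 -0.01583913  0.19681588] ((402.7509765625, 345.8186950683594), (53.39897155761719, 84.39107513427734), 66.65054321289062)
```

View pics/w7.png

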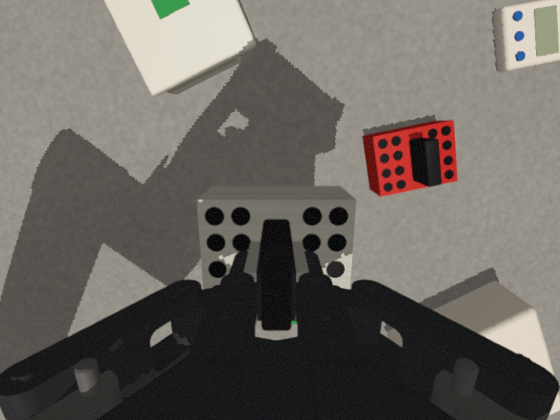

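The block is held upright with its top face at z 0.197 and its underside about 0.157, clear of the spindle tip at 0.136. I carry it over the spindle.

Call:
step_arm --moves '[0, 0, -0.2, 0.02, 0, 0, 0.178, -0.4, 0.02, 0, 0, 0.356, -0.6, 0.02, 0, 0, 0.356, -0.801, 0.02, 0, 0, 0.356, -0.801, 0.02, 0, 0, 0.356, -0.801, 0.02, 0]'

```text
t: 14.98
tcp_pos: [0.474, 0.1827, 0.2838]
tool_rot: [0.836, 0.549, -0.001, -0.001]
force: [-0.4, 0.5, -3.3]
finger_gap: 0.145
gripper_force: 88.7
```

Call:
step_arm --moves '[0, 0.1, -0.2, 0, 0, 0, 0.2, -0.4, 0, 0, 0, 0.356, -0.6, 0, 0, 0, 0.356, -0.75, 0, 0, 0, 0.356, -0.801, 0, 0, 0, 0.356, -0.801, 0, 0, 0, 0.356, -0.801, 0, 0, 0, 0.356, -0.801, 0, 0, 0, 0.356, -0.801, 0, 0]'

```text
t: 16.1
tcp_pos: [0.5454, 0.0231, 0.2848]
tool_rot: [0.835, 0.55, 0.0, 0.0]
force: [-0.0, -0.3, -2.7]
finger_gap: 0.146
gripper_force: 88.9
```

Run:
```python
from h import *
d=cam("side"); cv2.imwrite("pics/s8.png",d["color"][150:280,210:370].repeat(4,0).repeat(4,1))
s=manip.sense(); print(s["t"],s["tcp_pos"],s["tool_rot"],s["force"],s["ft_torque"])
for n in ("top","side"):
    P=cloud(cam(n)).reshape(-1,3); k=P[(np.hypot(P[:,0]-.545,P[:,1]-.022)<.06)&(P[:,2]>.19)&(P[:,2]<.212)]
    print(n,len(k),k.mean(0) if len(k) else "",cv2.minAreaRect((k[:,:2]*1000).astype(np.float32)) if len(k)>5 else "")
```

```text
16.15 [0.54548087 0.02294437 0.28479843] [ 8.35389247e-01  5.49658805e-01  6.47218576e-05 -6.35730479e-06] [ 0.06358412  0.19971524 -2.78531244] [ 0.03689027 -0.06408733 -0.01930854]
top 94 [0.51330225 0.02588703 0.20252473] ((522.0526123046875, 31.624103546142578), (63.63584518432617, 39.315757751464844), 67.52897644042969)
side 413 [0.53544197 0.0128573  0.20132875] ((542.9900512695312, 19.128555297851562), (69.55303955078125, 85.59024047851562), 65.25218963623047)
```

Call:
step_arm --moves '[0, 0, -0.002, -0.06, 0, 0, 0, -0.002, -0.1, 0, 0, 0, -0.002, -0.125, 0, 0, 0, -0.002, -0.14, 0, 0, 0, -0.002, -0.15, 0, 0, 0, -0.002, -0.16, 0, 0, 0, -0.002, -0.17, 0, 0, 0, -0.002, -0.18, 0, 0, 0, -0.002, -0.18, 0]'

```text
t: 17.38
tcp_pos: [0.5456, 0.022, 0.2486]
tool_rot: [0.836, 0.549, 0.0, -0.0]
force: [0.5, 0.6, -2.8]
finger_gap: 0.146
gripper_force: 88.9
```

Below the tip with no contact force, so it is on. Down to rest on the spacer.

Call:
step_arm --moves '[0, 0, 0, -0.03, 0, 0, 0, 0, -0.05, 0, 0, 0, 0, -0.058, 0, 0, 0, 0, -0.064, 0, 0, 0, 0, -0.068, 0, 0, 0, 0, -0.068, 0, 0, 0, 0, -0.068, 0, 0, 0, 0, -0.068, 0, 0, 0, 0, -0.068, 0]'

```text
t: 18.5
tcp_pos: [0.5456, 0.022, 0.2354]
tool_rot: [0.836, 0.549, 0.0, 0.0]
force: [-1.5, 0.6, 4.5]
finger_gap: 0.143
gripper_force: 89.9
```

Contact made (+7 N). Now press.

Call:
step_arm --moves '[0, 0, 0, -0.01, 0, 0, 0, 0, -0.02, 0, 0, 0, 0, -0.025, 0, 0, 0, 0, -0.03, 0, 0, 0, 0, -0.035, 0, 0, 0, 0, -0.035, 0, 0, 0, 0, -0.035, 0, 0, 0, 0, -0.035, 0]'

```text
t: 19.5
tcp_pos: [0.5457, 0.022, 0.2291]
tool_rot: [0.836, 0.549, 0.0, 0.0]
force: [-2.6, 0.8, 10.3]
finger_gap: 0.143
gripper_force: 90.8
```

Call:
step_arm --moves '[0, 0, 0, -0.005, 0, 0, 0, 0, -0.01, 0, 0, 0, 0, -0.01, 0, 0, 0, 0, -0.01, 0, 0, 0, 0, -0.01, 0]'

```text
t: 20.12
tcp_pos: [0.5457, 0.022, 0.2276]
tool_rot: [0.836, 0.549, 0.0, 0.0]
force: [-3.7, 0.6, 13.2]
finger_gap: 0.149
gripper_force: 91.4
```

Call:
step_arm --moves '[0, 0, 0, -0.005, 0, 0, 0, 0, -0.01, 0, 0, 0, 0, -0.01, 0, 0, 0, 0, -0.01, 0, 0, 0, 0, -0.01, 0, 0, 0, 0, -0.01, 0]'

```text
t: 20.88
tcp_pos: [0.5457, 0.022, 0.2275]
tool_rot: [0.836, 0.549, 0.001, 0.001]
force: [-6.1, 0.5, 25.3]
finger_gap: 0.146
gripper_force: 93.3
```

Run:
```python
from h import *
d=cam("side"); cv2.imwrite("pics/s9.png",cv2.resize(d["color"][130:280,200:380],None,fx=4,fy=4,interpolation=cv2.INTER_CUBIC))
s=manip.sense(); print(s["t"],s["tcp_pos"],s["force"])
P=cloud(d).reshape(-1,3); r=np.hypot(P[:,0]-.545,P[:,1]-.0217)
k=P[(r<.052)&(P[:,2]>.07)&(P[:,2]<.092)]; print("deck z",np.median(k[:,2]),len(k))
k=P[(r>.06)&(r<.078)&(P[:,2]>.07)&(P[:,2]<.09)]; print("mixer top z",np.median(k[:,2]))
k=P[(r<.055)&(P[:,2]>.138)&(P[:,2]<.153)]; print("block top",np.median(k[:,2]),k.mean(0),cv2.minAreaRect((k[:,:2]*1000).astype(np.float32)))
```

```text
20.925 [0.54568261 0.02199676 0.2275476 ] [-6.72421439  0.19258374 25.32812079]
deck z 0.07735850953484313 303
mixer top z 0.07737250863653689
block top 0.1450701115346441 [0.53669398 0.01389165 0.14492975] ((543.9400024414062, 21.084007263183594), (70.60625457763672, 85.04121398925781), 67.15726470947266)
```

View pics/s9.png

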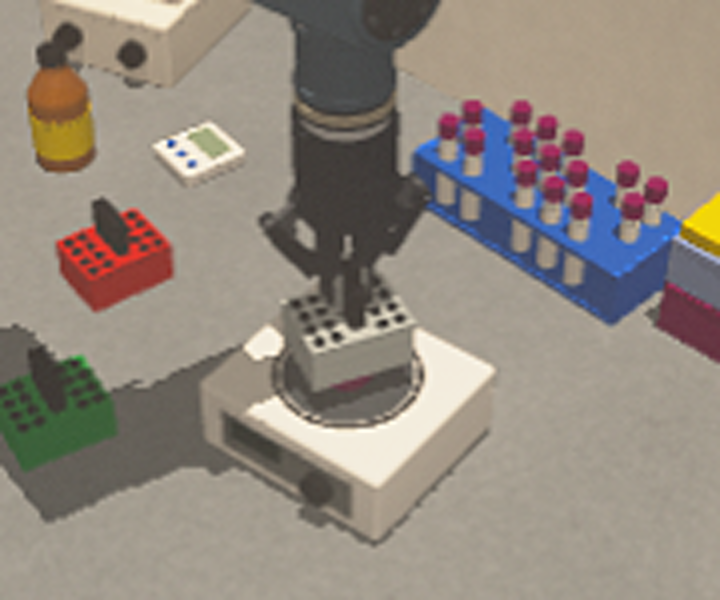

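The side view shows the block upright on the spacer at crop (350,350). The deck (z 0.0774) is flush with the mixer top (0.0774), still held with a steady 25 N. I hand in.

```bash
python3 -c "from station import manip; print(manip.sign_off())"
```

```text
the job is handed in; nothing more can be done
None
```

The job is handed in at about 21 s of the 69 s limit: the magenta spacer is on the deck, the block is over the spindle on top of it, and the deck is pressed flush and held with about 25 N, handle still gripped; the hand-in returned no verdict.

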